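Blow off and light a batch of lens carriers

ROBOT

A 6-joint arm with a two-finger parallel gripper is mounted at the origin on the work surface. World frame = base frame: x ahead of the robot, y to its left, z up, the work surface at z = 0. Lengths are in m, angles in rad, forces in N, time in s.
With the tool pointing down it reaches from about 0.375 to 0.9 m from the base axis. Payload 3.1 kg.
Tool frame: the origin (TCP) lies midway between the tips of the shut fingers; the grasp point (between the pads) lies 19 mm behind it; z points along the fingers, y is the line along which they close (so a half turn about z gives the same grasp; the last joint's range is limited). The gripper opens to 87 mm and grips with 3 to 60 N. Pads are 19 mm wide; open, the fingers measure 117 mm over their backs; the gripper's body (75 mm by 190 mm) begins 51 mm behind the grasp point.
Start: joints at [-1.435, 0.527, 1.433, -0, 1.181, -0.178], TCP at [0.194, -0.594, 0.223] pointing down, gripper open.
Joint ranges: [-3.08, 3.08], [-0.75, 2.2], [0.22, 2.44], [-1.43, 4.57], [0, 2.65], [-2.85, 2.85]. Speed limits (rad/s): [2.79, 2.79, 3.14, 3.14, 3.14, 3.14].

INTERFACE

Orientations are given as a unit quaternion [x, y, z, w].
In Python, from rig import robot gives the robot as it stands.
- The arm moves only by the shell command python3 -m jog 'ROWS' [FORCE]. ROWS is a JSON object of lists of equal length, an entry for each row: "dp": the shift along the tool's x, y, z in mm, a list of three; "delta_rot": the turn, a rotation vector about the tool's x, y, z in rad, a list of three; "gripper": the opening, from -1 (shut) to 1 (fully open). A call has 1 to 12 rows; each row is the pose to reach, as a shift and turn from the pose commanded when the call began, along the tool's axes at that moment; what a row does not reach only later rows make up. A row lasts 1/10 s, in which the tool goes at most 50 mm and 8.59 degrees, less where a joint would pass 70% of its speed; a pose out of reach is approached as far as the arm can. A call with a gripper value outside its range is refused whole. The fingers move at their own pace and stop on an object; FORCE is the grip in N (left out, the last holds). Time passes only in rows, so rows that repeat a pose let the fingers close. It gives the time, the measured TCP pose, the force, the opening and the grip force at its end, in the units of the state.
- robot.get_obs(): the state, without advancing time (a new reading comes with each control period).
- robot.camera(name): name is "scene" or "top" or "wrist"; returns the picture (480x640x3 uint8, red, green, blue); there is no depth.
- robot.camera_model(name): a dict with "fx", "fy", "cx", "cy" (pixels), "xyz" and "orientation" of the camera in the world; the wrist camera has in their place "T_tool_cam" (4x4, takes a point from camera to tool coordinates, whose origin is the TCP and whose axes are the flange's). Camera axes: x right, y down, z forward; pixel columns grow to the right and rows downward; lengths in m; the calibration is good to about 2 mm. A picture is of the moment at which its call begins: read the wrist's pose just before it. camera_model takes no time and is no camera call.
- robot.hand_in(): hands the job in; it is judged then, once.
Trained networks look in the newest picture that a camera, given by its name, has taken for a name from the list of things; names that differ only in an ending like _2 or _b are one class to them, and where a whole thing is asked for, a point or a joint stands for the part that bears it (a point fixed in the world has none). Each returns a list of dicts, best first, with "score" (0 to 1); they miss things now and then, are a little off and sometimes report something else, mostly with a low value. They report only what shows in the picture. A call takes as long as a camera call. They do not tell look-alikes from the thing itself.
- robot.search_frame(name, camera): "rect" ([left, top, right, bottom] in pixels, round what is visible of it).
The state is a dict: "time": time; "q": joint angles; "joint_velocities": joint speeds; "joint_torque": joint torques, N m; "position": TCP position; "tool_rot": TCP orientation; "ft_force": force on the tool from outside, world axes, zero at the start; "moment": the same for the moment, N m; "grip_width": finger opening in m; "grip_force": force on a finger pad.
Only numpy, scipy, OpenCV 4.12 (cv2) and the standard library are available. Lean on these libraries where they do the work, as an engineer would, in place of code of your own. Each camera call takes 0.05 s, during which the arm holds its last target. There are 200 camera calls.

TASK

Stand every lens carrier from the beige mat upright on the white blow-off board; once they are all there, press the air pump's red plunger down to its stop three times, holding it there a moment and letting it rise fully after each stroke, and then, with the carriers still on the board, pull the lamp's sprung shutter out by its orange tab to the green mark, hold it there for two seconds and let it go home. Finally stand all the carriers upright on the floor of the blue tray, and leave the other things on the bench where they are.

Things in the scene. Friction and masses are not known exactly. Their poses are not given: they have to be found in the camera images.
- carrier0: lens carrier: aluminium disc 60 mm across and 10 mm thick with six small blue lenses, and on its centre an upright yellow post 18 mm across that reaches 60 mm above the underside; 0.12 kg. Take it by the post. Origin: centre of the underside, z up the post. May be absent.
- carrier1: lens carrier: aluminium disc 60 mm across and 10 mm thick with six small blue lenses, and on its centre an upright yellow post 18 mm across that reaches 60 mm above the underside; 0.12 kg. Take it by the post. Origin: centre of the underside, z up the post. May be absent.
- carrier2: lens carrier: aluminium disc 60 mm across and 10 mm thick with six small blue lenses, and on its centre an upright yellow post 18 mm across that reaches 60 mm above the underside; 0.12 kg. Take it by the post. Origin: centre of the underside, z up the post. May be absent.
- carrier3: lens carrier: aluminium disc 60 mm across and 10 mm thick with six small blue lenses, and on its centre an upright yellow post 18 mm across that reaches 60 mm above the underside; 0.12 kg. Take it by the post. Origin: centre of the underside, z up the post. May be absent.
- mat: beige incoming mat, 125 (x) x 290 (y) x 4 mm, flat on the bench; the carriers start on it in a row along its y. Origin: centre of its underside
- board: white blow-off board, 110 (x) x 300 (y) mm, 12 mm high, with four grey discs printed along its y at y = -108, -36, 36, 108 mm, x = -4 mm (carrier places, 72 mm apart); an air pipe of 16 mm runs along its far edge at x = 64 mm, its top 28 mm up. Origin: centre of its underside
- tray: blue open outgoing tray, 120 (x) x 300 (y) x 24 mm outside, walls and floor 5 mm; holds four carriers in a row along its y. Origin: centre of its underside
- pump: hand air pump, fixed: grey foot and upright blue cylinder, 108 mm high. Origin: on the plunger's axis at bench level
- plunger (a joint): stroke of the pump's sprung plunger in m: 0 = up, 0.030 = down on its stop (about 11 N there). It rises by itself
- plunger_top (a point): centre of the top of the red plunger head (48 mm across), 156 mm above the bench when up, 126 mm when fully down
- lamp: inspection lamp, fixed: aluminium rail 50 mm wide and 30 mm high running from x = -90 to 65 mm, dark lamp house (130 x 130 x 115 mm high) from x = 65 mm on. Origin: at bench level under the shutter tab when it is home; -x is the way the shutter is pulled out
- shutter (a joint): how far the lamp's sprung shutter slide is pulled out along the lamp's -x, in m: 0 = home, 0.080 = end of travel (2 N at home, 6 N at the end). It slides home by itself when let go
- shutter_tab (a point): point in the orange upright tab on the shutter slide (16 mm thick along the lamp's x, 30 mm wide, from 31 to 85 mm above the bench), on its centre line 65 mm above the bench
- mark: bright green marker beside the lamp's rail, on its +y side, 5 mm thick. Origin: at bench level on the rail's centre line, level with the marker; same axes as the lamp: the shutter is at the mark when the middle of its tab (red pointer) is level with the marker, that is when the tab's x in this frame is 0
- solvent: brown bottle with red label, 60 mm across, 150 mm tall; a bystander, not to be disturbed. Origin: centre of its underside
- jar: clear glass jar, 48 mm across, 65 mm tall; a bystander, not to be disturbed. Origin: centre of its underside
- loupe: black eye loupe, 44 mm across, 45 mm tall; a bystander, not to be disturbed. Origin: centre of its underside
- pot: round white plastic pot with a lid, 44 mm across, 50 mm tall; a bystander, not to be disturbed. Origin: centre of its underside
- cup: white cup, 70 mm across, 60 mm tall; a bystander, not to be disturbed. Origin: centre of its underside
- cotbox: yellow open box, 100 x 130 x 50 mm; a bystander, not to be disturbed. Origin: centre of its underside
- case: flat green case, 90 x 140 x 35 mm; a bystander, not to be disturbed. Origin: centre of its underside
Things that resemble listed ones, but are neither listed nor needed, are in the scene too. What is meant by the pump is not brown, and is the smaller of those in its own colour.

How it is judged:
By the outcome, as a careful person would: the job done as asked, in the order asked, and still so for the second after the job is handed in, with the robot touching nothing.
Of carrier0, carrier1, carrier2, carrier3 only 2 to 4 are there at a start; the rules pass over those that are not, and their reading is None.
At some moment in a run one of carrier0, carrier1, carrier2, carrier3 may be knocked a few centimetres aside while the robot is not near it.
Once in a run the grip may slacken for a moment while it holds something.
It also fails if it takes over 210 s, if anything falls off the work surface, if the arm or the gripper's body presses on something with over 40 N, if the wrist force passes 120 N, or if a joint passes its speed limit or range.

## Working session

There is one attempt and no reset: what is moved stays moved. The work goes in short steps, Python scripts to look and compute and a shell command to move; the robot and the scene stay as the last step left them, time stands still between calls to the robot, and variables do not carry over. Pictures are saved under pics/ and viewed, at most 14 in all, crops included, and the job is handed in when it is done.

```bash
ls; mkdir -p pics; python3 - <<'E'
from rig import robot
import cv2
for n in ("scene","top"):
    im=robot.camera(n); cv2.imwrite(f"pics/{n}0.png",im[:,:,::-1])
    print(n,robot.camera_model(n))
print(robot.camera_model("wrist"))
o=robot.get_obs(); print(o)
for n in ["carrier0","mat","board","tray","pump","plunger","lamp","shutter","mark"]:
    for c in ("scene","top"):
        print(n,c,[( [int(v) for v in d["rect"]],round(d["score"],2)) for d in robot.search_frame(n,c)][:6])
E
```

```text
pics
scene {'fx': 576.5428382100739, 'fy': 576.5428382100739, 'cx': 324.78581132821637, 'cy': 239.87347459253613, 'xyz': array([ 1.38581734, -0.70575821,  1.27878456]), 'orientation': array([ 0.8341836 ,  0.41245117, -0.16722204, -0.32566631])}
top {'fx': 542.7494442957084, 'fy': 542.7494442957084, 'cx': 321.40874245579283, 'cy': 234.60977442038342, 'xyz': array([ 0.26573746, -0.09812257,  1.84826422]), 'orientation': array([ 0.70729738, -0.70319306,  0.05089809, -0.05156866])}
{'fx': 418.03438320244214, 'fy': 418.03438320244214, 'cx': 317.60086383158125, 'cy': 236.5558151828062, 'T_tool_cam': array([[-7.60929325e-04, -9.62625084e-01, -2.70836425e-01,
         7.44844275e-02],
       [ 9.99999410e-01, -5.22479870e-04, -9.52518288e-04,
        -1.20794894e-04],
       [ 7.75411417e-04, -2.70836990e-01,  9.62624913e-01,
        -1.62045508e-01],
       [ 0.00000000e+00,  0.00000000e+00,  0.00000000e+00,
         1.00000000e+00]])}
{'time': 0.1, 'q': array([-1.43446886e+00,  5.28391920e-01,  1.43378713e+00, -3.46504933e-05,
        1.18140642e+00, -1.78494362e-01]), 'joint_velocities': 
[... 1147 characters left out ...]
 282, 360], 0.91), ([99, 331, 150, 398], 0.77)]
pump top [([470, 223, 513, 264], 0.78), ([384, 194, 413, 235], 0.57), ([359, 294, 386, 349], 0.54)]
plunger scene [([102, 335, 125, 355], 0.89), ([190, 184, 216, 213], 0.88), ([239, 292, 258, 317], 0.53), ([198, 292, 216, 308], 0.53), ([445, 246, 462, 271], 0.35)]
plunger top [([268, 150, 282, 171], 0.68), ([498, 233, 510, 251], 0.63), ([395, 204, 409, 214], 0.61), ([250, 183, 341, 224], 0.31)]
lamp scene [([421, 196, 519, 266], 0.58), ([239, 292, 259, 317], 0.5)]
lamp top [([166, 148, 213, 244], 0.93)]
shutter scene [([447, 198, 455, 223], 0.64), ([291, 254, 314, 275], 0.52)]
shutter top [([184, 196, 196, 214], 0.49)]
mark scene []
mark top []
```

View pics/scene0.png

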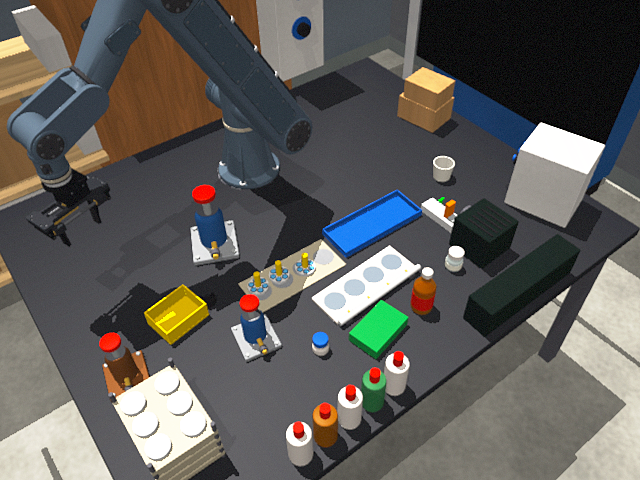

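View pics/top0.png

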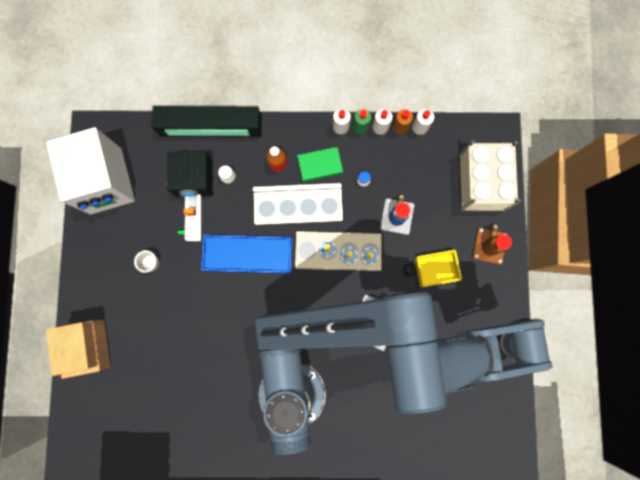

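The scene picture shows three upright carriers on the mat at (258,283), (279,271) and (305,263), and a bare pale disc at (324,256). There are two blue pumps, at (211,230) and (252,330), and a brown one at (115,365). The top picture shows the mat at (338,250), the board at (298,204), the tray at (248,252) and the shutter rail at (192,215).

```bash
cat > h.py <<'E'
from rig import robot
import numpy as np, cv2
from scipy.spatial.transform import Rotation as R
def cam(name):
    m=robot.camera_model(name)
    if name=="wrist":
        o=robot.get_obs(); T=np.eye(4); T[:3,:3]=R.from_quat(o["tool_rot"]).as_matrix(); T[:3,3]=o["position"]
        T=T@m["T_tool_cam"]; return m,T[:3,:3],T[:3,3]
    return m,R.from_quat(m["orientation"]).as_matrix(),np.array(m["xyz"])
def p2w(c,u,v,z):
    m,Rm,t=c; d=Rm@[(u-m["cx"])/m["fx"],(v-m["cy"])/m["fy"],1]
    return t+d*(z-t[2])/d[2]
def w2p(c,P):
    m,Rm,t=c; p=Rm.T@(np.array(P)-t); return np.array([m["fx"]*p[0]/p[2]+m["cx"],m["fy"]*p[1]/p[2]+m["cy"]])
def snap(name,f=None):
    c=cam(name); im=robot.camera(name)
    if f: cv2.imwrite("pics/"+f,im[:,:,::-1])
    return c,im
def to(P):  # shift in tool axes mm for TCP to world P
    o=robot.get_obs(); return np.round(R.from_quat(o["tool_rot"]).as_matrix().T@(np.array(P)-o["position"])*1000,1)
np.set_printoptions(precision=4,suppress=True)
E
python3 - <<'E'
from h import *
t=cam("top"); s=cam("scene")
for n,u,v,z in [("matc",338,250,.004),("c_a",324,248,.06),("c_b",348,252,.06),("c_c",369,252,.06),("disc",308,247,.004),("board",298,204,.012),("tray",248,252,.02),("tab",189,211,.085),("mark",182,232,.01),("plA",402,212,.156),("lampc",189,172,.115),("jar?",227,174,.06),("cotbox",438,268,.05),("pumpBfoot",397,215,.01),("cup",146,261,.06)]:
    print(n,p2w(t,u,v,z))
for n,u,v,z in [("pumpNear head",249,303,.156),("pumpNear foot",256,335,0.01),("pumpRobot head",204,194,.156),("foot",215,243,.01),("disc",324,256,.004),("brown",110,341,.156),("tab",450,210,.065),("ca",258,275,.06),("cb",279,264,.06),("cc",305,255,.06)]:
    print(n,p2w(s,u,v,z))
E
```

```text
matc [ 0.4822 -0.1526  0.004 ]
c_a [ 0.4821 -0.1045  0.06  ]
c_b [ 0.4692 -0.1841  0.06  ]
c_c [ 0.4696 -0.2537  0.06  ]
disc [ 0.492  -0.0499  0.004 ]
board [ 0.6401 -0.0143  0.012 ]
tray [0.4718 0.1528 0.02  ]
tab [0.5996 0.3423 0.085 ]
mark [0.5405 0.382  0.01  ]
plA [ 0.5868 -0.3508  0.156 ]
lampc [0.7241 0.3402 0.115 ]
jar? [0.7324 0.2252 0.06  ]
cotbox [ 0.4187 -0.4832  0.05  ]
pumpBfoot [ 0.6039 -0.3553  0.01  ]
cup [0.4354 0.4839 0.06  ]
pumpNear head [ 0.5999 -0.3549  0.156 ]
pumpNear foot [ 0.5971 -0.35    0.01  ]
pumpRobot head [ 0.1888 -0.2503  0.156 ]
foot [ 0.2454 -0.2714  0.01  ]
disc [ 0.4823 -0.0407  0.004 ]
brown [ 0.497  -0.6661  0.156 ]
tab [0.6104 0.3392 0.065 ]
ca [ 0.4669 -0.2547  0.06  ]
cb [ 0.4691 -0.187   0.06  ]
cc [ 0.4863 -0.1101  0.06  ]
```

```bash
python3 - <<'E'
import cv2,numpy as np
a=cv2.imread("pics/scene0.png")
c1=cv2.resize(a[225:375,170:370],(800,600),interpolation=cv2.INTER_CUBIC)
cv2.imwrite("pics/crop1.png",c1)
E
```

```text
(no output)
```

View pics/crop1.png

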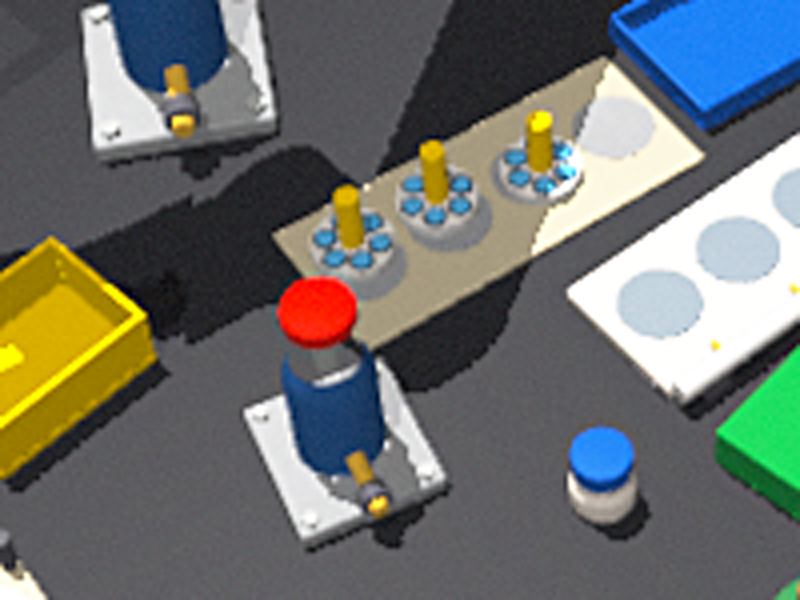

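The crop shows three carriers with posts at about (347,215), (433,170) and (540,140), and a printed empty disc at (620,125). The pump at (320,310) fits the 156 mm height: its head and foot rays agree at about (0.60,-0.35). The other blue pump is larger, so this one is the right one. I'll move to a viewing pose.

```bash
python3 -m jog '{"dp":[[0,0,-80],[0,0,-80],[309,-57,-80],[309,-57,-80],[309,-57,-80],[309,-57,-80],[309,-57,-80],[309,-57,-80],[309,-57,-80],[309,-57,-80],[309,-57,-80]],"delta_rot":[[0,0,0],[0,0,0],[0,0,0.315],[0,0,0.315],[0,0,0.315],[0,0,0.315],[0,0,0.315],[0,0,0.315],[0,0,0.315],[0,0,0.315],[0,0,0.315]],"gripper":[1,1,1,1,1,1,1,1,1,1,1]}'
python3 -m jog '{"dp":[[110,-345,0],[110,-345,0],[110,-345,0],[110,-345,0],[110,-345,0],[110,-345,0],[110,-345,0],[110,-345,0],[110,-345,0],[110,-345,0],[110,-345,0]],"delta_rot":[[0,0,0],[0,0,0],[0,0,0],[0,0,0],[0,0,0],[0,0,0],[0,0,0],[0,0,0],[0,0,0],[0,0,0],[0,0,0]],"gripper":[0,0,0,0,0,0,0,0,0,0,0]}'
cat > look.py <<'E'
from h import *
import sys
f=sys.argv[1]; c,im=snap("wrist",f)
print("tcp",robot.get_obs()["position"],R.from_quat(robot.get_obs()["tool_rot"]).as_rotvec())
hsv=cv2.cvtColor(im,cv2.COLOR_RGB2HSV)
if "net" in sys.argv:
  for n,z in [("carrier0",.03),("mat",.004),("board",.012),("tray",.02),("pump",.05),("lamp",.03),("shutter",.05),("mark",.01),("solvent",.15),("jar",.05)]:
    for d in robot.search_frame(n,"wrist")[:4]:
        l,t,r,b=d["rect"]; print(n,round(d["score"],2),[int(x) for x in d["rect"]],p2w(c,l,t,z)[:2],p2w(c,r,b,z)[:2])
E
python3 look.py w1.png net
```

```text
time: 2.1
position: [0.4691, -0.4447, 0.3024]
tool_rot: [1.0, 0.0, -0.001, 0.0]
ft_force: [-0.1, -0.2, 0.0]
grip_width: 0.0871
grip_force: 0.0
time: 3.2
position: [0.5793, -0.102, 0.3025]
tool_rot: [1.0, -0.002, -0.0, 0.0]
ft_force: [0.2, -0.5, 0.2]
grip_width: 0.0439
grip_force: 0.0
tcp [ 0.5793 -0.1018  0.3025] [ 3.141  -0.0053 -0.0005]
carrier0 0.94 [303, 245, 355, 294] [ 0.5213 -0.0858] [ 0.4633 -0.1436]
carrier0 0.63 [427, 265, 477, 308] [ 0.4975 -0.2228] [ 0.4461 -0.2822]
carrier0 0.59 [367, 259, 419, 307] [ 0.5054 -0.1564] [ 0.4472 -0.2169]
mat 0.81 [234, 221, 487, 322] [ 0.5417 -0.0073] [ 0.4151 -0.3076]
board 0.84 [71, 59, 382, 199] [0.712 0.145] [ 0.5678 -0.1728]
tray 0.98 [0, 234, 227, 324] [0.5319 0.2491] [0.4211 0.005 ]
pump 0.86 [489, 107, 638, 231] [ 0.6629 -0.2651] [ 0.5404 -0.4313]
solvent 0.83 [129, 0, 176, 13] [0.7313 0.025 ] [ 0.723  -0.0061]
jar 0.8 [0, 21, 8, 54] [0.7392 0.1835] [0.7115 0.1812]
jar 0.2 [430, 15, 491, 63] [ 0.7424 -0.2035] [ 0.7024 -0.2628]
```

View pics/w1.png

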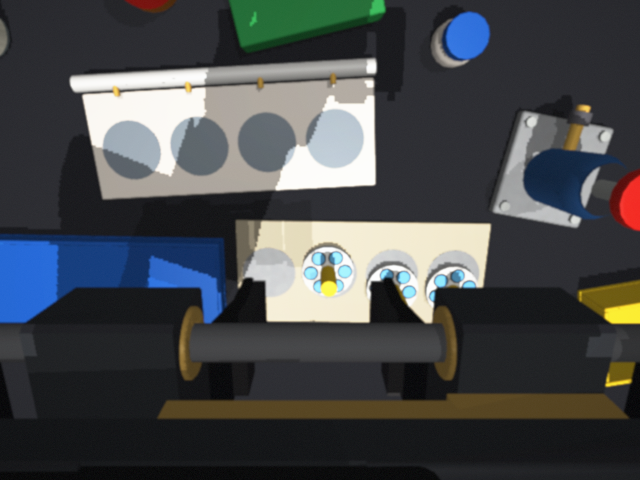

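The wrist picture shows the board's grey discs at (131,150), (199,146), (267,142) and (335,139), and carrier A's disc at (328,270). Carriers B (392,285) and C (451,290) are partly hidden by the gripper.

```bash
cat > mark.py <<'E'
from h import *
c=cam("wrist")
im=cv2.imread("pics/w1.png"); hsv=cv2.cvtColor(im,cv2.COLOR_BGR2HSV)
B=[p2w(c,u,v,.012)[:2] for u,v in [(131,150),(199,146),(267,142),(335,139)]]
print("places",B,"yaw",np.degrees(np.arctan2(*(B[0]-B[3]))))
# cyan lenses
m=cv2.inRange(hsv,(85,60,120),(110,255,255))
n,l,s,ce=cv2.connectedComponentsWithStats(m)
print([(s[i][4],ce[i].round(1)) for i in range(1,n) if 15<s[i][4]<400])
for u,v in [(328,270),(392,288),(451,291)]: print(p2w(c,u,v,.014))
# yellow
m=cv2.inRange(hsv,(22,150,120),(35,255,255))
n,l,s,ce=cv2.connectedComponentsWithStats(m)
print([(s[i][4],ce[i].round(1),p2w(c,*ce[i],.064)[:2]) for i in range(1,n) if 15<s[i][4]<2000])
print("tray",[p2w(c,u,v,.024)[:2] for u,v in [(224,238),(0,238)]])
E
python3 mark.py
```

```text
places [array([0.6225, 0.0996]), array([0.6266, 0.0269]), array([ 0.6307, -0.0453]), array([ 0.6337, -0.1172])] yaw -2.9629550565020857
[(np.int32(125), array([317.9, 258.5])), (np.int32(123), array([335.5, 257.6])), (np.int32(130), array([344.5, 271.1])), (np.int32(124), array([310.4, 272.7])), (np.int32(87), array([385.7, 273.7])), (np.int32(124), array([403.3, 277.1])), (np.int32(117), array([457.5, 275.6])), (np.int32(132), array([440.5, 280.7])), (np.int32(62), array([317. , 285.9])), (np.int32(57), array([339.3, 284.8])), (np.int32(76), array([468.9, 284.4])), (np.int32(125), array([408.8, 291.5])), (np.int32(45), array([432.2, 295.6]))]
[ 0.4875 -0.1106  0.014 ]
[ 0.4653 -0.185   0.014 ]
[ 0.4615 -0.2537  0.014 ]
[(np.int32(18), array([187.5,  86.6]), array([0.6824, 0.0188])), (np.int32(16), array([115.3,  90.8]), array([0.6788, 0.0845])), (np.int32(251), array([329.1, 284.1]), array([ 0.4906, -0.1106])), (np.int32(162), array([602.9, 289. ]), array([ 0.4851, -0.393 ])), (np.int32(690), array([622.8, 313.4]), array([ 0.4574, -0.419 ])), (np.int32(174), array([616.4, 381.3]), array([ 0.3753, -0.4282]))]
tray [array([0.5286, 0.0039]), array([0.5287, 0.2495])]
```

```bash
cat >> h.py <<'E'
from scipy.optimize import minimize
def fitpost(c,im,xy,zb,mark=None):
    """xy of the post (18 mm dia, zb+.010..zb+.060) by matching its silhouette with the yellow mask near xy"""
    hsv=cv2.cvtColor(im,cv2.COLOR_RGB2HSV); m=cv2.inRange(hsv,(18,120,70),(36,255,255))
    a=np.linspace(0,2*np.pi,24)
    def hull(p,r=.009):
        pts=[w2p(c,[p[0]+r*np.cos(t),p[1]+r*np.sin(t),zb+h]) for t in a for h in (.010,.060)]
        k=np.zeros(m.shape,np.uint8); cv2.fillConvexPoly(k,cv2.convexHull(np.array(pts,np.float32)).astype(np.int32),255); return k
    near=hull(xy,.027); mm=cv2.bitwise_and(m,near)
    def cost(p):
        k=hull(p); return -np.count_nonzero(k&mm)/max(1,np.count_nonzero(k|mm))
    g=[(cost(q),*q) for dx in np.arange(-.02,.021,.005) for dy in np.arange(-.02,.021,.005) for q in [(xy[0]+dx,xy[1]+dy)]]
    b=min(g)[1:]
    r=minimize(cost,b,method="Nelder-Mead",options=dict(initial_simplex=[b,(b[0]+.004,b[1]),(b[0],b[1]+.004)],xatol=1e-4))
    return r.x,-r.fun
E
cat > fp.py <<'E'
# fp.py x y zbase : look for post near, print and the shift to it (TCP z = zbase+.022)
from h import *
import sys
x,y,zb=map(float,sys.argv[1:4]); f=sys.argv[4] if len(sys.argv)>4 else None
c,im=snap("wrist",f); p,s=fitpost(c,im,(x,y),zb); print("post",p,"iou",round(s,2),"shift",to([p[0],p[1],zb+.022]))
E
python3 -m jog '{"dp":[[-93,9,0],[-93,9,50],[-93,9,100],[-93,9,150],[-93,9,200],[-93,9,200],[-93,9,200]],"delta_rot":[[0,0,0],[0,0,0],[0,0,0],[0,0,0],[0,0,0],[0,0,0],[0,0,0]],"gripper":[0,0,0,0,0,0,0]}' && python3 fp.py .486 -.111 .004 w2.png
```

```text
time: 4.45
position: [0.4851, -0.1076, 0.1001]
tool_rot: [1.0, -0.0, -0.003, -0.001]
ft_force: [0.3, 0.1, 0.5]
grip_width: 0.0438
grip_force: 0.0
post [ 0.4852 -0.1125] iou 0.84 shift [-1.2  4.4 75.8]
```

View pics/w2.png

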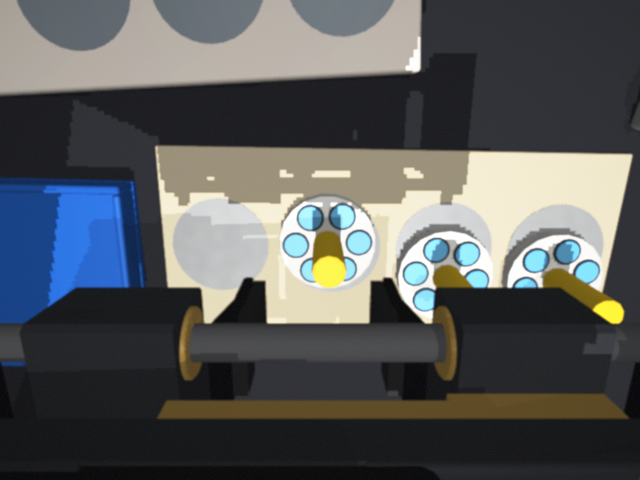

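The picture shows carrier A's post between the fingers at (328,260), with B and C at (446,285) and (555,280). I'll descend, grip and lift it a little.

```bash
python3 -m jog '{"dp":[[0,5,25],[0,5,50],[0,5,76],[0,5,76],[0,5,76],[0,5,76],[0,5,76],[0,5,76],[0,5,76],[0,5,76]],"delta_rot":[[0,0,0],[0,0,0],[0,0,0],[0,0,0],[0,0,0],[0,0,0],[0,0,0],[0,0,0],[0,0,0],[0,0,0]],"gripper":[0,0,0,0,-1,-1,-1,-1,-1,-1]}' 25
python3 -m jog '{"dp":[[0,0,-15],[0,0,-30],[0,0,-30]],"delta_rot":[[0,0,0],[0,0,0],[0,0,0]],"gripper":[-1,-1,-1]}'; python3 -c "
from h import *
print(to([.6266,.0269,.06]))"
```

```text
time: 5.5
position: [0.4874, -0.1136, 0.0276]
tool_rot: [1.0, -0.0, 0.001, 0.0]
ft_force: [-0.9, 0.7, 6.4]
grip_width: 0.0172
grip_force: 25.0
time: 5.8
position: [0.4878, -0.1138, 0.0579]
tool_rot: [1.0, -0.0, 0.002, 0.001]
ft_force: [0.1, 0.1, -0.9]
grip_width: 0.0174
grip_force: 25.0
[ 138.8 -140.7   -1.9]
```

```bash
python3 -m jog '{"dp":[[25,-25,-4],[50,-50,-4],[75,-75,-4],[100,-100,-4],[125,-125,-4],[139,-141,-4],[139,-141,-4],[139,-141,-4]],"delta_rot":[[0,0,0],[0,0,0],[0,0,0],[0,0,0],[0,0,0],[0,0,0],[0,0,0],[0,0,0]],"gripper":[-1,-1,-1,-1,-1,-1,-1,-1]}'
python3 look.py w3.png
python3 -c "
from h import *
print(to([.6266,.0269,.0358]))"
```

```text
time: 6.6
position: [0.6246, 0.0279, 0.0594]
tool_rot: [1.0, 0.0, -0.001, 0.0]
ft_force: [-0.5, -0.9, -2.6]
grip_width: 0.0172
grip_force: 25.0
tcp [0.6242 0.0273 0.0595] [ 3.1416 -0.0001 -0.0049]
[ 2.5  0.4 23.7]
```

View pics/w3.png

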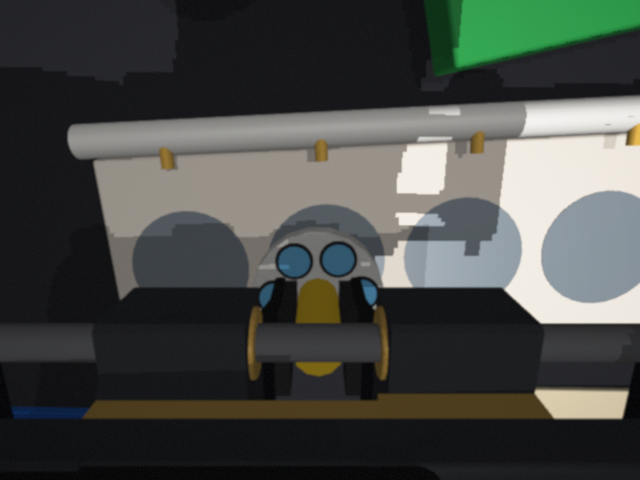

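The held carrier is upright over the second place: its disc is centred at about (318,290), and the neighbouring places are at (190,268) and (463,255). I'll lower and release it, then go to B.

```bash
python3 -m jog '{"dp":[[2,0,12],[2,0,22],[2,0,24],[2,0,24],[2,0,24],[2,0,24],[2,0,24],[2,0,0],[2,0,-30],[2,0,-50]],"delta_rot":[[0,0,0],[0,0,0],[0,0,0],[0,0,0],[0,0,0],[0,0,0],[0,0,0],[0,0,0],[0,0,0],[0,0,0]],"gripper":[-1,-1,-1,-1,0,0,0,0,0,0]}'
python3 -m jog '{"dp":[[-30,40,0],[-60,80,0],[-90,120,0],[-120,160,0],[-150,200,0],[-158,213,0],[-158,213,0],[-158,213,0]],"delta_rot":[[0,0,0],[0,0,0],[0,0,0],[0,0,0],[0,0,0],[0,0,0],[0,0,0],[0,0,0]],"gripper":[0,0,0,0,0,0,0,0]}'; python3 fp.py .465 -.185 .004
```

```text
time: 7.65
position: [0.6286, 0.0276, 0.1123]
tool_rot: [1.0, -0.0, 0.001, 0.0]
ft_force: [1.4, -0.5, 0.0]
grip_width: 0.0434
grip_force: 0.0
time: 8.45
position: [0.4701, -0.1855, 0.1108]
tool_rot: [1.0, -0.001, 0.0, 0.0]
ft_force: [0.5, 0.3, 0.1]
grip_width: 0.0437
grip_force: 0.0
post [ 0.463  -0.1876] iou 0.83 shift [-7.4  2.7 84.7]
```

```bash
python3 -m jog '{"dp":[[-6,3,30],[-6,3,60],[-6,3,84],[-6,3,84],[-6,3,84],[-6,3,84],[-6,3,84],[-6,3,84],[-6,3,84],[-6,3,84],[-6,3,70],[-6,3,52]],"delta_rot":[[0,0,0],[0,0,0],[0,0,0],[0,0,0],[0,0,0],[0,0,0],[0,0,0],[0,0,0],[0,0,0],[0,0,0],[0,0,0],[0,0,0]],"gripper":[0,0,0,0,-1,-1,-1,-1,-1,-1,-1,-1]}' 25
python3 -c "
from h import *
print(to([.6307,-.0453,.060]))"
```

```text
time: 9.7
position: [0.463, -0.188, 0.0583]
tool_rot: [1.0, -0.0, -0.001, -0.001]
ft_force: [0.6, 0.4, -1.0]
grip_width: 0.0172
grip_force: 25.0
[ 167.7 -142.8   -1.8]
```

```bash
python3 -m jog '{"dp":[[28,-24,-2],[56,-48,-2],[84,-72,-2],[112,-96,-2],[140,-120,-2],[168,-143,-2],[168,-143,-2],[168,-143,-2]],"delta_rot":[[0,0,0],[0,0,0],[0,0,0],[0,0,0],[0,0,0],[0,0,0],[0,0,0],[0,0,0]],"gripper":[-1,-1,-1,-1,-1,-1,-1,-1]}'; python3 look.py w4.png; python3 -c "
from h import *
print(to([.6307,-.0453,.0352]))"
```

```text
time: 10.5
position: [0.6313, -0.0448, 0.0601]
tool_rot: [1.0, 0.001, -0.001, 0.0]
ft_force: [-0.8, 0.8, -2.4]
grip_width: 0.0174
grip_force: 25.0
tcp [ 0.6305 -0.0454  0.06  ] [-3.1414 -0.0004  0.0038]
[ 0.3 -0.1 24.8]
```

View pics/w4.png

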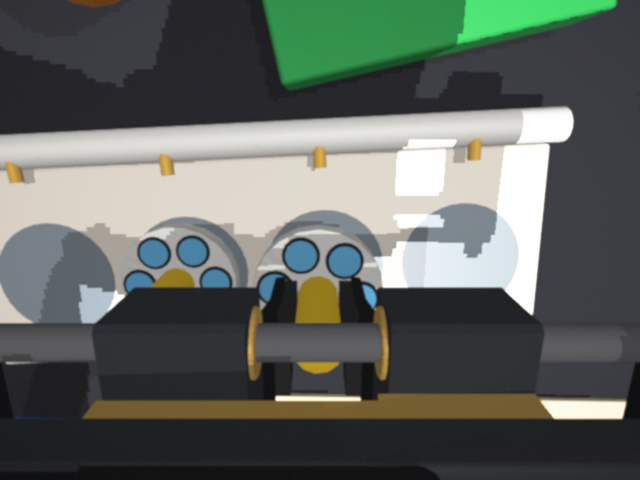

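Carrier A stands on its place at (182,280), and B is over the third place. I'll release B and go to C.

```bash
python3 -m jog '{"dp":[[1,0,12],[1,0,22],[1,0,25],[1,0,25],[1,0,25],[1,0,25],[1,0,25],[1,0,0],[1,0,-30],[1,0,-50]],"delta_rot":[[0,0,0],[0,0,0],[0,0,0],[0,0,0],[0,0,0],[0,0,0],[0,0,0],[0,0,0],[0,0,0],[0,0,0]],"gripper":[-1,-1,-1,-1,0,0,0,0,0,0]}'
python3 -m jog '{"dp":[[-30,40,0],[-60,80,0],[-90,120,0],[-120,160,0],[-150,200,0],[-168,209,0],[-168,209,0],[-168,209,0]],"delta_rot":[[0,0,0],[0,0,0],[0,0,0],[0,0,0],[0,0,0],[0,0,0],[0,0,0],[0,0,0]],"gripper":[0,0,0,0,0,0,0,0]}'; python3 fp.py .4625 -.2537 .004
```

```text
time: 11.55
position: [0.6335, -0.0456, 0.1119]
tool_rot: [1.0, -0.0, 0.001, 0.0]
ft_force: [0.4, -0.5, -0.1]
grip_width: 0.0427
grip_force: 0.0
time: 12.35
position: [0.4649, -0.2545, 0.1105]
tool_rot: [1.0, -0.001, 0.0, -0.0]
ft_force: [0.6, 0.2, 0.3]
grip_width: 0.0435
grip_force: 0.0
post [ 0.46  -0.257] iou 0.83 shift [-5.5  2.9 84.6]
```

```bash
python3 -m jog '{"dp":[[-5,3,30],[-5,3,60],[-5,3,84],[-5,3,84],[-5,3,84],[-5,3,84],[-5,3,84],[-5,3,84],[-5,3,84],[-5,3,84],[-5,3,70],[-5,3,52]],"delta_rot":[[0,0,0],[0,0,0],[0,0,0],[0,0,0],[0,0,0],[0,0,0],[0,0,0],[0,0,0],[0,0,0],[0,0,0],[0,0,0],[0,0,0]],"gripper":[0,0,0,0,-1,-1,-1,-1,-1,-1,-1,-1]}' 25
python3 -m jog '{"dp":[[28,-24,-2],[56,-48,-2],[84,-72,-2],[112,-96,-2],[140,-120,-2],[172,-139,-2],[172,-139,-2],[172,-139,-2]],"delta_rot":[[0,0,0],[0,0,0],[0,0,0],[0,0,0],[0,0,0],[0,0,0],[0,0,0],[0,0,0]],"gripper":[-1,-1,-1,-1,-1,-1,-1,-1]}'; python3 look.py w5.png; python3 -c "
from h import *
print(to([.6337,-.1172,.0352]))"
```

```text
time: 13.6
position: [0.4589, -0.2568, 0.0582]
tool_rot: [1.0, -0.0, -0.001, -0.001]
ft_force: [0.4, 0.0, -0.3]
grip_width: 0.0173
grip_force: 25.0
time: 14.4
position: [0.6315, -0.1177, 0.0601]
tool_rot: [1.0, 0.001, -0.001, -0.0]
ft_force: [-0.7, -0.0, -1.8]
grip_width: 0.017
grip_force: 25.0
tcp [ 0.6306 -0.1182  0.06  ] [-3.1411 -0.0004  0.0035]
[ 3.2 -1.  24.8]
```

```bash
python3 -m jog '{"dp":[[3,-1,12],[3,-1,22],[3,-1,25],[3,-1,25],[3,-1,25],[3,-1,25],[3,-1,25],[3,-1,0],[3,-1,-40],[3,-1,-80],[3,-1,-130],[3,-1,-180]],"delta_rot":[[0,0,0],[0,0,0],[0,0,0],[0,0,0],[0,0,0],[0,0,0],[0,0,0],[0,0,0],[0,0,0],[0,0,0],[0,0,0],[0,0,0]],"gripper":[-1,-1,-1,-1,0,0,0,0,0,0,0,0]}'
python3 -m jog '{"dp":[[-30,40,-40],[-60,80,-40],[-90,120,-40],[-105,140,-40],[-105,140,-40],[-105,140,-40],[-105,140,-40]],"delta_rot":[[0,0,0],[0,0,0],[0,0,0],[0,0,0],[0,0,0],[0,0,0],[0,0,0]],"gripper":[-1,-1,-1,-1,-1,-1,-1]}'; python3 look.py w6.png net
```

```text
time: 15.65
position: [0.6342, -0.1173, 0.2417]
tool_rot: [1.0, -0.0, -0.001, -0.0]
ft_force: [1.3, -0.3, -1.0]
grip_width: 0.0432
grip_force: 0.0
time: 16.35
position: [0.5302, -0.2566, 0.2803]
tool_rot: [1.0, 0.0, 0.0, -0.0]
ft_force: [-0.7, 0.3, -0.8]
grip_width: 0.0019
grip_force: 0.0
tcp [ 0.5303 -0.2564  0.2803] [-3.141  -0.0019  0.    ]
carrier0 0.87 [0, 66, 61, 126] [0.6515 0.0363] [ 0.5974 -0.0108]
carrier0 0.84 [145, 54, 206, 122] [ 0.6615 -0.0984] [ 0.6011 -0.1496]
carrier0 0.82 [57, 55, 134, 122] [ 0.6605 -0.018 ] [ 0.6011 -0.0818]
carrier0 0.28 [0, 0, 229, 148] [0.7059 0.0251] [ 0.5769 -0.1709]
mat 0.56 [79, 180, 358, 290] [ 0.5419 -0.0056] [ 0.4176 -0.3022]
board 0.76 [1, 0, 231, 150] [0.7103 0.0357] [ 0.5736 -0.1687]
tray 0.91 [0, 200, 85, 313] [0.5239 0.07  ] [0.3976 0.0009]
tray 0.7 [355, 50, 496, 189] [ 0.6661 -0.2916] [ 0.535  -0.4376]
tray 0.58 [1, 67, 60, 129] [0.6515 0.042 ] [ 0.5951 -0.0036]
pump 0.64 [354, 47, 494, 190] [ 0.6638 -0.2878] [ 0.5394 -0.423 ]
pump 0.61 [295, 362, 335, 404] [ 0.3546 -0.2326] [ 0.3029 -0.2754]
pump 0.47 [0, 67, 61, 130] [0.6482 0.0222] [ 0.5949 -0.023 ]
jar 0.6 [59, 56, 134, 124] [ 0.6567 -0.0314] [ 0.5996 -0.0896]
```

View pics/w6.png

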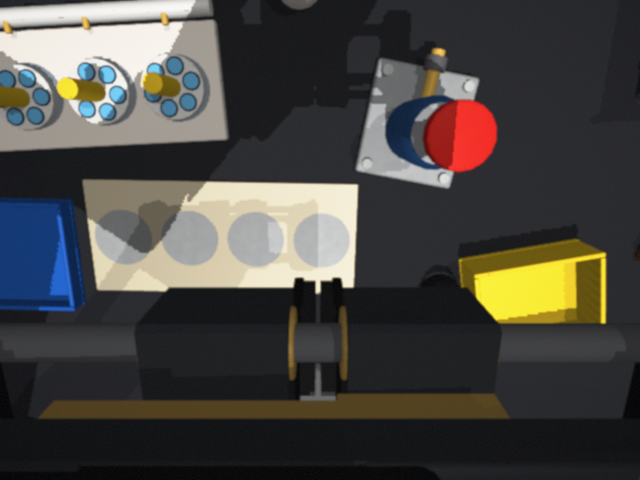

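All three carriers stand on the board at (25,97), (98,90) and (175,88), and the mat is empty. The red plunger head is at (461,135).

```bash
python3 - <<'E'
from h import *
c=cam("wrist"); im=cv2.imread("pics/w6.png"); hsv=cv2.cvtColor(im,cv2.COLOR_BGR2HSV)
m=cv2.inRange(hsv,(0,150,70),(8,255,255))|cv2.inRange(hsv,(172,150,70),(180,255,255))
k=max(cv2.findContours(m,0,1)[0],key=cv2.contourArea); (u,v),r=cv2.minEnclosingCircle(k)
P=p2w(c,u,v,.153); d=2*r/c[0]["fx"]*np.linalg.norm(P-c[2]); print(u,v,P,"dia",d,to([P[0],P[1],.17]))
E
```

```text
459.6977233886719 133.94866943359375 [ 0.5944 -0.3524  0.153 ] dia 0.05579990055556616 [ 64.6  95.2 110.5]
```

```bash
python3 -m jog '{"dp":[[25,40,0],[45,70,0],[65,95,0],[65,95,40],[65,95,80],[65,95,110],[65,95,110],[65,95,110]],"delta_rot":[[0,0,0],[0,0,0],[0,0,0],[0,0,0],[0,0,0],[0,0,0],[0,0,0],[0,0,0]],"gripper":[-1,-1,-1,-1,-1,-1,-1,-1]}'
python3 -m jog '{"dp":[[0,0,10],[0,0,20],[0,0,30],[0,0,38],[0,0,42],[0,0,42],[0,0,42]],"delta_rot":[[0,0,0],[0,0,0],[0,0,0],[0,0,0],[0,0,0],[0,0,0],[0,0,0]],"gripper":[-1,-1,-1,-1,-1,-1,-1]}'
```

```text
time: 17.7
position: [0.5949, -0.3526, 0.1707]
tool_rot: [1.0, -0.0, -0.0, -0.0]
ft_force: [0.1, 0.2, 1.2]
grip_width: 0.0005
grip_force: 0.0
time: 18.4
position: [0.5965, -0.3538, 0.1314]
tool_rot: [1.0, -0.0, 0.002, 0.002]
ft_force: [0.5, -0.3, 8.5]
grip_width: 0.0003
grip_force: 4.6
```

```bash
python3 -m jog '{"dp":[[0,0,2],[0,0,4],[0,0,5],[0,0,6],[0,0,6]],"delta_rot":[[0,0,0],[0,0,0],[0,0,0],[0,0,0],[0,0,0]],"gripper":[-1,-1,-1,-1,-1]}'
python3 -m jog '{"dp":[[0,0,1],[0,0,2],[0,0,2],[0,0,2],[0,0,2]],"delta_rot":[[0,0,0],[0,0,0],[0,0,0],[0,0,0],[0,0,0]],"gripper":[-1,-1,-1,-1,-1]}'
```

```text
time: 18.9
position: [0.5965, -0.3538, 0.1264]
tool_rot: [1.0, -0.0, 0.002, 0.002]
ft_force: [-1.5, 0.7, 12.4]
grip_width: 0.0008
grip_force: 6.2
time: 19.4
position: [0.5965, -0.3538, 0.1263]
tool_rot: [1.0, 0.0, 0.003, 0.002]
ft_force: [-3.4, 2.7, 19.5]
grip_width: 0.0009
grip_force: 9.9
```

```bash
python3 -m jog '{"dp":[[0,0,0],[0,0,0],[0,0,0],[0,0,-20],[0,0,-40],[0,0,-55],[0,0,-55],[0,0,-55],[0,0,-55],[0,0,-55],[0,0,-55],[0,0,-55]],"delta_rot":[[0,0,0],[0,0,0],[0,0,0],[0,0,0],[0,0,0],[0,0,0],[0,0,0],[0,0,0],[0,0,0],[0,0,0],[0,0,0],[0,0,0]],"gripper":[-1,-1,-1,-1,-1,-1,-1,-1,-1,-1,-1,-1]}'
python3 -m jog '{"dp":[[0,0,15],[0,0,25],[0,0,35],[0,0,43],[0,0,49],[0,0,53],[0,0,55],[0,0,55],[0,0,55],[0,0,55],[0,0,55],[0,0,55]],"delta_rot":[[0,0,0],[0,0,0],[0,0,0],[0,0,0],[0,0,0],[0,0,0],[0,0,0],[0,0,0],[0,0,0],[0,0,0],[0,0,0],[0,0,0]],"gripper":[-1,-1,-1,-1,-1,-1,-1,-1,-1,-1,-1,-1]}'
python3 -m jog '{"dp":[[0,0,0],[0,0,0],[0,0,0],[0,0,-20],[0,0,-40],[0,0,-55],[0,0,-55],[0,0,-55],[0,0,-55],[0,0,-55],[0,0,-55],[0,0,-55]],"delta_rot":[[0,0,0],[0,0,0],[0,0,0],[0,0,0],[0,0,0],[0,0,0],[0,0,0],[0,0,0],[0,0,0],[0,0,0],[0,0,0],[0,0,0]],"gripper":[-1,-1,-1,-1,-1,-1,-1,-1,-1,-1,-1,-1]}'
python3 -m jog '{"dp":[[0,0,15],[0,0,25],[0,0,35],[0,0,43],[0,0,49],[0,0,53],[0,0,55],[0,0,55],[0,0,55],[0,0,55],[0,0,55],[0,0,55]],"delta_rot":[[0,0,0],[0,0,0],[0,0,0],[0,0,0],[0,0,0],[0,0,0],[0,0,0],[0,0,0],[0,0,0],[0,0,0],[0,0,0],[0,0,0]],"gripper":[-1,-1,-1,-1,-1,-1,-1,-1,-1,-1,-1,-1]}'
python3 -m jog '{"dp":[[0,0,0],[0,0,0],[0,0,0],[0,0,-20],[0,0,-40],[0,0,-60],[0,0,-90],[0,0,-130],[0,0,-155],[0,0,-155],[0,0,-155],[0,0,-155]],"delta_rot":[[0,0,0],[0,0,0],[0,0,0],[0,0,0],[0,0,0],[0,0,0],[0,0,0],[0,0,0],[0,0,0],[0,0,0],[0,0,0],[0,0,0]],"gripper":[-1,-1,-1,-1,-1,-1,-1,-1,-1,-1,-1,-1]}'
```

```text
time: 20.6
position: [0.5945, -0.3523, 0.1748]
tool_rot: [1.0, -0.0, -0.0, -0.0]
ft_force: [-0.1, -0.1, 0.8]
grip_width: 0.0008
grip_force: 0.0
time: 21.8
position: [0.5952, -0.3528, 0.1262]
tool_rot: [1.0, 0.0, 0.001, 0.001]
ft_force: [-4.9, 5.2, 26.1]
grip_width: 0.0004
grip_force: 13.2
time: 23.0
position: [0.5945, -0.3523, 0.1749]
tool_rot: [1.0, -0.0, -0.0, -0.0]
ft_force: [-0.1, -0.4, 0.1]
grip_width: 0.0002
grip_force: 0.0
time: 24.2
position: [0.5953, -0.3528, 0.1262]
tool_rot: [1.0, 0.0, 0.001, 0.001]
ft_force: [-6.3, 4.8, 26.4]
grip_width: 0.0004
grip_force: 13.2
time: 25.4
position: [0.5935, -0.3515, 0.2728]
tool_rot: [1.0, -0.0, -0.002, -0.002]
ft_force: [-0.3, -0.6, -0.0]
grip_width: 0.0004
grip_force: 0.0
```

```bash
python3 -m jog '{"dp":[[0,-45,-10],[0,-90,-10],[0,-135,-10],[0,-180,-10],[0,-225,-10],[0,-270,-10],[0,-315,-10],[0,-360,-10],[0,-400,-10],[0,-400,-10]],"delta_rot":[[0,0,0],[0,0,0],[0,0,0],[0,0,0],[0,0,0],[0,0,0],[0,0,0],[0,0,0],[0,0,0],[0,0,0]],"gripper":[-1,-1,-1,-1,-1,-1,-1,-1,-1,-1]}'
python3 -m jog '{"dp":[[0,-45,0],[0,-90,0],[0,-135,0],[0,-180,0],[-30,-230,0],[-50,-250,0],[-50,-250,0],[-50,-250,0]],"delta_rot":[[0,0,0],[0,0,0],[0,0,0],[0,0,0],[0,0,0],[0,0,0],[0,0,0],[0,0,0]],"gripper":[0.2,0.2,0.2,0.2,0.2,0.2,0.2,0.2]}'; python3 look.py w7.png net
```

```text
time: 26.4
position: [0.5929, 0.0528, 0.2833]
tool_rot: [1.0, 0.003, -0.002, -0.001]
ft_force: [0.2, -0.1, -0.6]
grip_width: 0.0004
grip_force: 0.0
time: 27.2
position: [0.5443, 0.2972, 0.2841]
tool_rot: [1.0, 0.001, -0.001, 0.001]
ft_force: [1.2, -0.9, 0.2]
grip_width: 0.0501
grip_force: 0.0
tcp [0.5451 0.2965 0.2844] [ 3.1401 -0.0009 -0.002 ]
carrier0 0.59 [559, 82, 640, 143] [0.6508 0.071 ] [ 0.5955 -0.0165]
carrier0 0.38 [634, 94, 640, 130] [ 0.6401 -0.0021] [ 0.6071 -0.0141]
mat 0.9 [577, 192, 640, 298] [0.5421 0.0195] [ 0.4196 -0.073 ]
board 0.69 [472, 24, 640, 165] [0.704 0.151] [ 0.572  -0.0349]
tray 0.62 [306, 207, 598, 321] [0.5295 0.3087] [ 0.3987 -0.0192]
tray 0.28 [362, 0, 407, 13] [0.7223 0.2567] [0.7115 0.2148]
lamp 0.68 [153, 0, 335, 231] [0.7198 0.4434] [0.5066 0.2788]
shutter 0.62 [241, 77, 282, 154] [0.6532 0.3651] [0.5864 0.3297]
mark 0.72 [227, 194, 244, 208] [0.5414 0.3924] [0.5265 0.3746]
solvent 0.4 [637, 93, 640, 133] [0.6346 0.0829] [0.6086 0.0755]
jar 0.59 [361, 2, 407, 15] [0.7137 0.2603] [0.7035 0.2205]
```

View pics/w7.png

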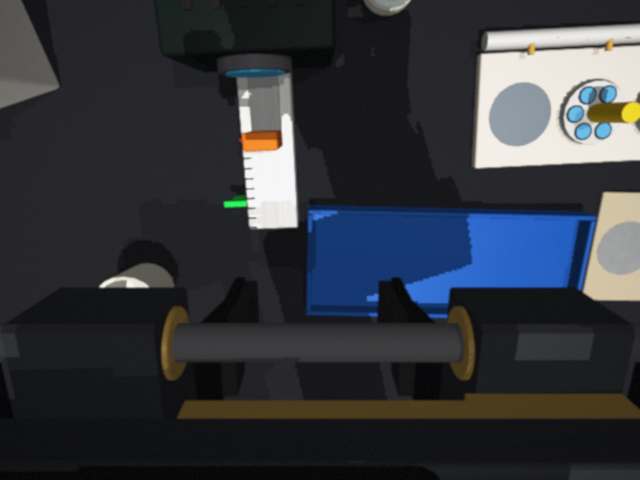

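The picture shows the orange tab at (262,140) with its red pointer at (240,140), and the green mark at (235,204). The rail runs from (265,70) to (272,228).

```bash
python3 - <<'E'
from h import *
c=cam("wrist"); im=cv2.imread("pics/w7.png"); hsv=cv2.cvtColor(im,cv2.COLOR_BGR2HSV)
def blob(h,lo,hi,zs,c):
    m=cv2.inRange(h,lo,hi); k=max(cv2.findContours(m,0,1)[0],key=cv2.contourArea)
    print(cv2.boundingRect(k),cv2.minAreaRect(k),[p2w(c,*cv2.minAreaRect(k)[0],z)[:2] for z in zs])
blob(hsv,(6,150,90),(16,255,255),(.06,.085),c)
blob(hsv,(50,150,80),(70,255,255),(0,.015,.03),c)
s=cam("scene"); h2=cv2.cvtColor(cv2.imread("pics/scene0.png"),cv2.COLOR_BGR2HSV); h2[:,:400]=0
blob(h2,(50,150,80),(70,255,255),(0,.015,.03),s); blob(h2[:240],(6,200,120),(16,255,255),(.06,),s)
# rail left and right edges at z=.03
g=cv2.cvtColor(im,cv2.COLOR_BGR2GRAY)
for v in (165,175,190,215): 
    r=np.where(g[v,246:320]>150)[0]; print(v,r.min()+246,r.max()+246,p2w(c,r.min()+246,v,.03)[:2],p2w(c,r.max()+246,v,.03)[:2])
cv2.imwrite("pics/crop7.png",cv2.resize(im[50:250,180:380],(600,600),interpolation=cv2.INTER_CUBIC))
E
```

```text
(241, 131, 40, 20) ((260.6159973144531, 140.3192138671875), (18.77654457092285, 39.25096893310547), 87.1375961303711) [array([0.6009, 0.3493]), array([0.6021, 0.3459])]
(223, 196, 24, 12) ((234.5, 201.5), (11.0, 23.0), 90.0) [array([0.5332, 0.3882]), array([0.5361, 0.3851]), array([0.5389, 0.3821])]
(400, 312, 8, 19) ((403.5, 321.0), (7.0, 18.0), 0.0) [array([ 0.7941, -0.0099]), array([ 0.8011, -0.0181]), array([ 0.808 , -0.0262])]
(444, 202, 12, 16) ((448.8653564453125, 209.17308044433594), (9.21745777130127, 16.473756790161133), 11.309932708740234) [array([0.6025, 0.3434])]
165 246 294 [0.5756 0.3687] [0.5755 0.3211]
175 246 294 [0.5657 0.3692] [0.5657 0.3213]
190 246 295 [0.5507 0.3699] [0.5506 0.3206]
215 248 296 [0.5249 0.3691] [0.5248 0.32  ]
```

View pics/crop7.png

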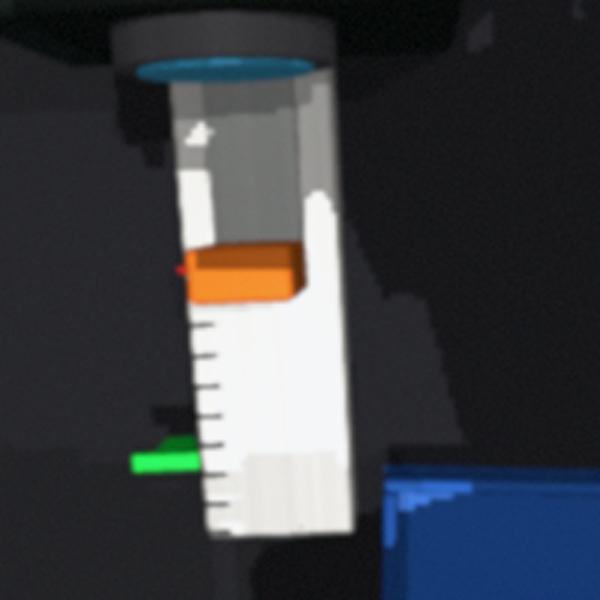

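The crop shows the tab's top face at about rows 258-300, the red pointer at (180,270), and the marker's top at about row 463 with its +x face dark behind it. The pull is about 65 mm. I'll go above the tab.

```bash
python3 -m jog '{"dp":[[30,-25,0],[56,-49,40],[56,-49,80],[56,-49,120],[56,-49,160],[56,-49,160],[56,-49,160]],"delta_rot":[[0,0,0],[0,0,0],[0,0,0],[0,0,0],[0,0,0],[0,0,0],[0,0,0]],"gripper":[0.2,0.2,0.2,0.2,0.2,0.2,0.2]}'; python3 look.py w8.png; python3 - <<'E'
from h import *
c=cam("wrist"); im=cv2.imread("pics/w8.png"); hsv=cv2.cvtColor(im,cv2.COLOR_BGR2HSV)
m=cv2.inRange(hsv,(6,150,90),(16,255,255)); k=max(cv2.findContours(m,0,1)[0],key=cv2.contourArea)
x,y,w,h=cv2.boundingRect(k);print(x,y,w,h,p2w(c,x,y+h,.085),p2w(c,x+w,y+h,.085), to([.6015,.3455,.046]))
E
```

```text
time: 28.45
position: [0.6009, 0.3466, 0.1255]
tool_rot: [1.0, -0.0, -0.0, 0.0]
ft_force: [0.6, 0.3, 0.7]
grip_width: 0.0519
grip_force: 0.0
tcp [0.6023 0.3471 0.1274] [-3.1404  0.0003 -0.0049]
291 232 56 51 [0.594  0.3616 0.085 ] [0.594  0.3322 0.085 ] [-1.1  1.7 81.4]
```

View pics/w8.png

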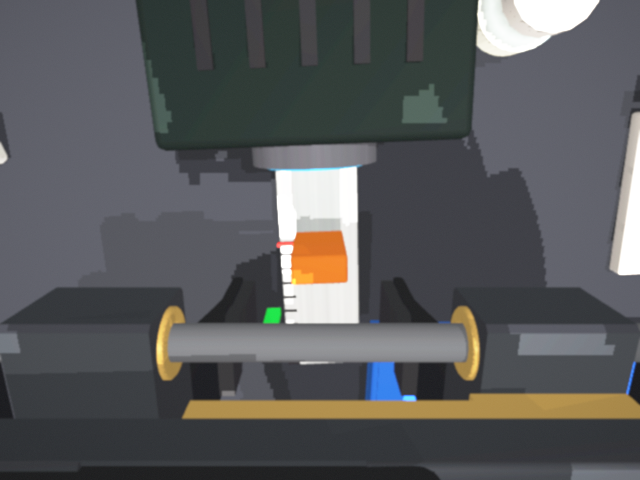

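The tab's top face is centred under the gripper at (320,265), giving x about 0.602 and y about 0.347, with the green mark at (272,316). I'll descend, grip and pull 60 mm.

```bash
python3 -m jog '{"dp":[[0,0,30],[0,0,60],[0,0,80],[0,0,80],[0,0,80],[0,0,80],[0,0,80],[0,0,80],[0,0,80]],"delta_rot":[[0,0,0],[0,0,0],[0,0,0],[0,0,0],[0,0,0],[0,0,0],[0,0,0],[0,0,0],[0,0,0]],"gripper":[0.2,0.2,0.2,0.2,-1,-1,-1,-1,-1]}' 45
python3 -m jog '{"dp":[[-10,0,0],[-22,0,0],[-34,0,0],[-46,0,0],[-56,0,0],[-60,0,0],[-60,0,0],[-60,0,0]],"delta_rot":[[0,0,0],[0,0,0],[0,0,0],[0,0,0],[0,0,0],[0,0,0],[0,0,0],[0,0,0]],"gripper":[-1,-1,-1,-1,-1,-1,-1,-1]}'
python3 look.py w9.png
```

```text
time: 29.4
position: [0.6021, 0.3461, 0.0476]
tool_rot: [1.0, 0.001, 0.001, 0.0]
ft_force: [-0.5, -2.4, 5.8]
grip_width: 0.0298
grip_force: 44.9
time: 30.2
position: [0.544, 0.344, 0.0475]
tool_rot: [1.0, 0.001, 0.003, 0.002]
ft_force: [5.0, -10.2, 6.8]
grip_width: 0.03
grip_force: 44.9
tcp [0.5442 0.344  0.0476] [3.1381 0.0038 0.0106]
```

```bash
python3 - <<'E'
import cv2
a=cv2.imread("pics/w9.png"); cv2.imwrite("pics/crop9.png",cv2.resize(a[140:380,200:460],(780,720))[:600])
E
```

```text
(no output)
```

View pics/crop9.png

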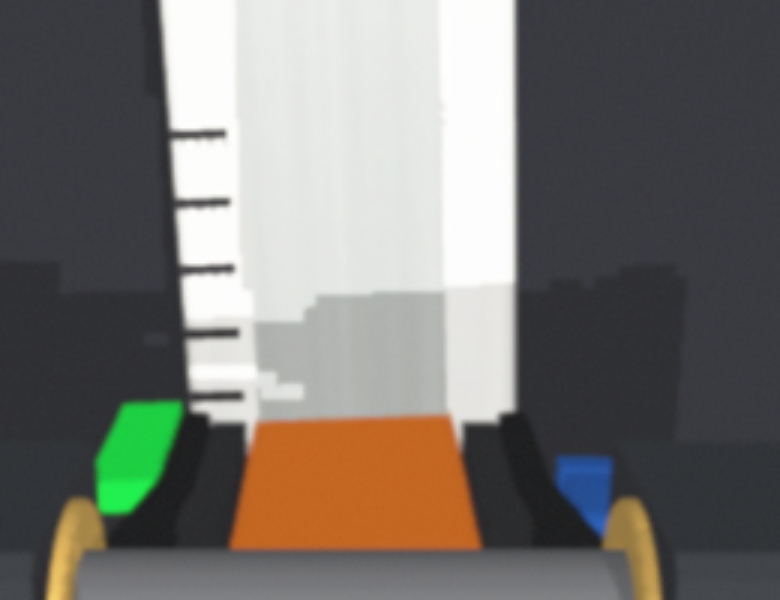

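The fingers hold the tab at about (355,480). The green marker is at (140,455), level with or slightly behind the tab, with its top face at rows 478-513.

```bash
python3 - <<'E'
from h import *
c=cam("wrist"); print(robot.get_obs()["position"])
for z in (.02,.025,.03): print(z,"base",p2w(c,250,274.3,0)[:2],"top+x edge",p2w(c,243,299.3,z)[:2],"top front",p2w(c,238,311.3,z)[:2])
# tab +x top edge row  140+418/3
print("tab back edge base z.031", p2w(c,318,140+418/3,.031))
for r in (133,202,269,332,396): print(p2w(c,266,140+r/3,.03)[:2])
E
```

```text
[0.5442 0.344  0.0476]
0.02 base [0.5389 0.3803] top+x edge [0.5333 0.381 ] top front [0.5269 0.3837]
0.025 base [0.5389 0.3803] top+x edge [0.5355 0.38  ] top front [0.5293 0.3827]
0.03 base [0.5389 0.3803] top+x edge [0.5378 0.3791] top front [0.5317 0.3817]
tab back edge base z.031 [0.5481 0.3442 0.031 ]
[0.5915 0.3667]
[0.5813 0.367 ]
[0.5712 0.3673]
[0.5615 0.3676]
[0.5513 0.3679]
```

```bash
python3 -m jog '{"dp":[[-3,1,0],[-5,2,0],[-5,2,0],[-5,2,0]],"delta_rot":[[0,0,0],[0,0,0],[0,0,0],[0,0,0]],"gripper":[-1,-1,-1,-1]}'; python3 look.py w10.png; python3 - <<'E'
import cv2
a=cv2.imread("pics/w10.png"); hsv=cv2.cvtColor(a,cv2.COLOR_BGR2HSV)
from h import *
c=cam("wrist")
col=hsv[200:330,318]; o=[i+200 for i in range(130) if 5<=col[i][0]<=17 and col[i][1]>150]; print("tab back row",o[0],p2w(c,318,o[0],.034))
g=cv2.inRange(hsv,(50,120,60),(75,255,255)); print(cv2.boundingRect(g))
E
```

```text
time: 30.65
position: [0.5394, 0.3437, 0.0476]
tool_rot: [1.0, 0.001, 0.004, 0.0]
ft_force: [5.4, -5.1, 4.3]
grip_width: 0.0294
grip_force: 44.9
tcp [0.5394 0.3437 0.0476] [3.1409 0.0031 0.0123]
tab back row 280 [0.5442 0.3439 0.034 ]
(225, 265, 36, 38)
```

```bash
python3 -m jog '{"dp":[[0,0,0],[0,0,0],[0,0,0],[0,0,0],[0,0,0],[0,0,0],[0,0,0],[0,0,0],[0,0,0],[0,0,0],[0,0,0],[0,0,0]],"delta_rot":[[0,0,0],[0,0,0],[0,0,0],[0,0,0],[0,0,0],[0,0,0],[0,0,0],[0,0,0],[0,0,0],[0,0,0],[0,0,0],[0,0,0]],"gripper":[-1,-1,-1,-1,-1,-1,-1,-1,-1,-1,-1,-1]}'
python3 -m jog '{"dp":[[0,0,0],[0,0,0],[0,0,0],[0,0,0],[0,0,0],[0,0,0],[0,0,0],[0,0,0],[0,0,0],[0,0,0],[0,0,0],[0,0,0]],"delta_rot":[[0,0,0],[0,0,0],[0,0,0],[0,0,0],[0,0,0],[0,0,0],[0,0,0],[0,0,0],[0,0,0],[0,0,0],[0,0,0],[0,0,0]],"gripper":[-1,-1,-1,-1,-1,-1,-1,-1,-1,-1,-1,-1]}'
```

```text
time: 31.9
position: [0.5395, 0.3437, 0.0475]
tool_rot: [1.0, 0.001, 0.004, 0.0]
ft_force: [5.4, -5.2, 4.5]
grip_width: 0.0297
grip_force: 44.9
time: 33.1
position: [0.5395, 0.3437, 0.0476]
tool_rot: [1.0, 0.001, 0.004, 0.0]
ft_force: [5.6, -5.7, 5.0]
grip_width: 0.0298
grip_force: 44.9
```

```bash
python3 -m jog '{"dp":[[0,0,0],[0,0,0],[0,0,0],[0,0,0],[0,0,0],[0,0,0],[0,0,-30],[0,0,-80],[0,0,-130],[0,0,-180],[0,0,-230],[0,0,-230]],"delta_rot":[[0,0,0],[0,0,0],[0,0,0],[0,0,0],[0,0,0],[0,0,0],[0,0,0],[0,0,0],[0,0,0],[0,0,0],[0,0,0],[0,0,0]],"gripper":[0.3,0.3,0.3,0.3,0.3,0.3,0.3,0.3,0.3,0.3,0.3,0.3]}'
python3 -m jog '{"dp":[[0,40,0],[10,80,0],[20,120,0],[40,160,0],[40,190,0],[40,190,0],[40,190,0]],"delta_rot":[[0,0,0],[0,0,0],[0,0,0],[0,0,0],[0,0,0],[0,0,0],[0,0,0]],"gripper":[0,0,0,0,0,0,0]}'; python3 look.py w11.png net
```

```text
time: 34.3
position: [0.5402, 0.3467, 0.2846]
tool_rot: [1.0, 0.0, 0.008, -0.004]
ft_force: [0.2, 0.2, 0.2]
grip_width: 0.0566
grip_force: 0.0
time: 35.0
position: [0.5755, 0.1542, 0.275]
tool_rot: [1.0, -0.001, -0.001, -0.0]
ft_force: [-0.1, 1.0, 0.6]
grip_width: 0.0439
grip_force: 0.0
tcp [0.5754 0.1551 0.2752] [-3.1409  0.0007  0.0014]
carrier0 0.87 [415, 116, 481, 175] [0.6515 0.0629] [ 0.5964 -0.0041]
carrier0 0.68 [192, 1, 257, 50] [0.7484 0.2637] [0.7088 0.2088]
mat 0.89 [458, 223, 640, 321] [0.5417 0.0052] [ 0.4265 -0.2123]
mat 0.53 [74, 102, 134, 191] [0.6662 0.3948] [0.5768 0.3459]
tray 0.68 [167, 234, 462, 325] [0.5348 0.3108] [ 0.4305 -0.0039]
tray 0.19 [506, 2, 640, 46] [ 0.7496 -0.0142] [ 0.7129 -0.1412]
lamp 0.84 [0, 0, 185, 263] [0.7502 0.4317] [0.507  0.2913]
shutter 0.82 [74, 103, 133, 191] [0.6633 0.3695] [0.5847 0.3273]
mark 0.56 [82, 224, 107, 239] [0.543  0.4025] [0.5262 0.3787]
solvent 0.7 [416, 114, 481, 176] [0.6523 0.0894] [0.6116 0.0426]
jar 0.75 [193, 0, 260, 49] [0.7446 0.2573] [0.7065 0.2038]
```

View pics/w11.png

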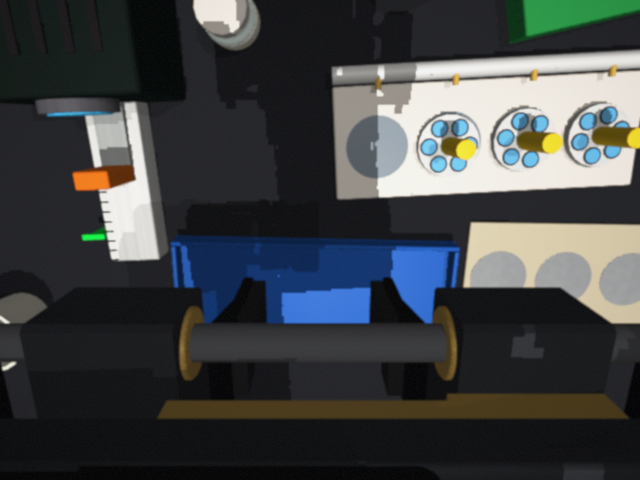

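The shutter is home, with the tab at (103,178) well away from the mark at (95,237). The carriers stand on the board at (449,145), (524,138) and (600,133), and the tray's far edge runs from (172,242) to (459,247).

```bash
python3 - <<'E'
from h import *
c=cam("wrist"); im=cv2.imread("pics/w11.png")[:,:,::-1].copy()
a=p2w(c,172,242,.024);b=p2w(c,459,247,.024); d=(a-b)/np.linalg.norm(a-b); n=np.array([-d[1],d[0],0])
ctr=(a+b)/2+n*.06; print("tray",a,b,np.linalg.norm(a-b),"ctr",ctr)
for k in (-.085,0,.085): print(ctr+d*k)
for p in [(.627,.027),(.631,-.045),(.634,-.117)]: 
    q,s=fitpost(c,im,p,.012); print(q,round(s,2),to([q[0],q[1],.11]))
E
```

```text
tray [0.5279 0.3058 0.024 ] [0.5225 0.0092 0.024 ] 0.2966428420300223 ctr [0.4652 0.1586 0.024 ]
[0.4637 0.0736 0.024 ]
[0.4652 0.1586 0.024 ]
[0.4668 0.2436 0.024 ]
[0.6251 0.0278] 0.79 [ 49.2 127.2 165.6]
[ 0.6301 -0.0457] 0.82 [ 54.3 200.8 165.6]
[ 0.6343 -0.1207] 0.89 [ 58.4 275.7 165.6]
```

```bash
python3 -m jog '{"dp":[[15,42,30],[33,84,60],[50,127,100],[50,127,140],[50,127,165],[50,127,165],[50,127,165],[50,127,165]],"delta_rot":[[0,0,0],[0,0,0],[0,0,0],[0,0,0],[0,0,0],[0,0,0],[0,0,0],[0,0,0]],"gripper":[0,0,0,0,0,0,0,0]}'; python3 fp.py .6255 .0278 .012
```

```text
time: 36.35
position: [0.6275, 0.0279, 0.1128]
tool_rot: [1.0, 0.0, 0.002, 0.0]
ft_force: [-0.3, 0.0, 0.1]
grip_width: 0.0435
grip_force: 0.0
post [0.6245 0.0275] iou 0.87 shift [-3.4  0.5 79. ]
```

```bash
python3 -m jog '{"dp":[[-2,0,30],[-2,0,60],[-2,0,77],[-2,0,77],[-2,0,77],[-2,0,77],[-2,0,77],[-2,0,77],[-2,0,77],[-2,0,77],[-2,0,65],[-2,0,50]],"delta_rot":[[0,0,0],[0,0,0],[0,0,0],[0,0,0],[0,0,0],[0,0,0],[0,0,0],[0,0,0],[0,0,0],[0,0,0],[0,0,0],[0,0,0]],"gripper":[0,0,0,0,-1,-1,-1,-1,-1,-1,-1,-1]}' 25; python3 -c "
from h import *
print(to([.466,.243,.063]))"
```

```text
time: 37.6
position: [0.6227, 0.0277, 0.0604]
tool_rot: [1.0, -0.0, -0.001, -0.0]
ft_force: [0.6, -0.3, -1.5]
grip_width: 0.0173
grip_force: 25.0
[-156.8 -215.2   -2.1]
```

```bash
python3 -m jog '{"dp":[[-22,-30,-3],[-44,-60,-3],[-66,-90,-3],[-88,-120,-3],[-110,-150,-3],[-132,-180,-3],[-150,-205,-3],[-157,-215,-3],[-157,-215,-3],[-157,-215,-3]],"delta_rot":[[0,0,0],[0,0,0],[0,0,0],[0,0,0],[0,0,0],[0,0,0],[0,0,0],[0,0,0],[0,0,0],[0,0,0]],"gripper":[-1,-1,-1,-1,-1,-1,-1,-1,-1,-1]}'; python3 look.py w12.png; python3 - <<'E'
from h import *
c=cam("wrist"); print(to([.466,.243,.0285]))
im=cv2.imread("pics/w12.png")[:,:,::-1].copy(); print(fitpost(c,im,(.466,.243),robot.get_obs()["position"][2]-.0235))
E
```

```text
time: 38.6
position: [0.4682, 0.2424, 0.0641]
tool_rot: [1.0, 0.0, 0.001, -0.0]
ft_force: [1.1, -0.2, -1.0]
grip_width: 0.0171
grip_force: 25.0
tcp [0.4684 0.242  0.0639] [-3.1414  0.0017 -0.0031]
[-2.5 -1.  35.4]
(array([0.4683, 0.2421]), np.float64(0.2934090279700914))
```

```bash
python3 -m jog '{"dp":[[-2,-1,15],[-2,-1,28],[-2,-1,34],[-2,-1,35],[-2,-1,35],[-2,-1,35],[-2,-1,35],[-2,-1,35],[-2,-1,10],[-2,-1,-25],[-2,-1,-47],[-2,-1,-47]],"delta_rot":[[0,0,0],[0,0,0],[0,0,0],[0,0,0],[0,0,0],[0,0,0],[0,0,0],[0,0,0],[0,0,0],[0,0,0],[0,0,0],[0,0,0]],"gripper":[-1,-1,-1,-1,-1,0,0,0,0,0,0,0]}'
python3 -m jog '{"dp":[[24,42,0],[48,84,0],[72,126,0],[96,168,0],[120,210,0],[144,252,0],[164,288,0],[164,288,0],[164,288,0]],"delta_rot":[[0,0,0],[0,0,0],[0,0,0],[0,0,0],[0,0,0],[0,0,0],[0,0,0],[0,0,0],[0,0,0]],"gripper":[0,0,0,0,0,0,0,0,0]}'; python3 fp.py .630 -.0457 .012
```

```text
time: 39.85
position: [0.4672, 0.2445, 0.1138]
tool_rot: [1.0, 0.0, 0.004, -0.001]
ft_force: [0.5, 0.6, -0.0]
grip_width: 0.0436
grip_force: 0.0
time: 40.75
position: [0.6281, -0.0452, 0.1093]
tool_rot: [1.0, -0.001, -0.001, -0.0]
ft_force: [-0.8, -0.2, 0.8]
grip_width: 0.0436
grip_force: 0.0
post [ 0.6301 -0.0456] iou 0.84 shift [ 3.1  1.8 75.3]
```

```bash
python3 -m jog '{"dp":[[1,1,30],[1,1,60],[1,1,75],[1,1,75],[1,1,75],[1,1,75],[1,1,75],[1,1,75],[1,1,75],[1,1,75],[1,1,65],[1,1,48]],"delta_rot":[[0,0,0],[0,0,0],[0,0,0],[0,0,0],[0,0,0],[0,0,0],[0,0,0],[0,0,0],[0,0,0],[0,0,0],[0,0,0],[0,0,0]],"gripper":[0,0,0,0,-1,-1,-1,-1,-1,-1,-1,-1]}' 25; python3 -c "
from h import *
print(to([.466,.158,.063]))"
```

```text
time: 42.0
position: [0.6283, -0.0451, 0.0617]
tool_rot: [1.0, -0.0, -0.002, -0.001]
ft_force: [0.0, -0.5, -1.0]
grip_width: 0.0174
grip_force: 25.0
[-162.4 -203.    -0.5]
```

```bash
python3 -m jog '{"dp":[[-22,-28,-2],[-44,-56,-2],[-66,-84,-2],[-88,-112,-2],[-110,-140,-2],[-132,-168,-2],[-150,-190,-2],[-162,-203,-2],[-162,-203,-2],[-162,-203,-2]],"delta_rot":[[0,0,0],[0,0,0],[0,0,0],[0,0,0],[0,0,0],[0,0,0],[0,0,0],[0,0,0],[0,0,0],[0,0,0]],"gripper":[-1,-1,-1,-1,-1,-1,-1,-1,-1,-1]}'; python3 -c "
from h import *
print(to([.466,.158,.0282]))"
```

```text
time: 43.0
position: [0.4689, 0.1575, 0.0648]
tool_rot: [1.0, 0.0, 0.001, 0.0]
ft_force: [0.3, -0.0, -0.7]
grip_width: 0.0173
grip_force: 25.0
[-3.  -0.5 36.6]
```

```bash
python3 -m jog '{"dp":[[-2,-1,15],[-2,-1,28],[-2,-1,34],[-2,-1,36],[-2,-1,36],[-2,-1,36],[-2,-1,36],[-2,-1,36],[-2,-1,10],[-2,-1,-25],[-2,-1,-47],[-2,-1,-47]],"delta_rot":[[0,0,0],[0,0,0],[0,0,0],[0,0,0],[0,0,0],[0,0,0],[0,0,0],[0,0,0],[0,0,0],[0,0,0],[0,0,0],[0,0,0]],"gripper":[-1,-1,-1,-1,-1,0,0,0,0,0,0,0]}'
python3 -m jog '{"dp":[[24,40,0],[48,80,0],[72,120,0],[96,160,0],[120,200,0],[144,240,0],[168,279,0],[168,279,0],[168,279,0]],"delta_rot":[[0,0,0],[0,0,0],[0,0,0],[0,0,0],[0,0,0],[0,0,0],[0,0,0],[0,0,0],[0,0,0]],"gripper":[0,0,0,0,0,0,0,0,0]}'; python3 fp.py .6343 -.1207 .012
```

```text
time: 44.2
position: [0.4682, 0.1589, 0.1142]
tool_rot: [1.0, -0.0, 0.003, -0.0]
ft_force: [0.1, -0.7, -0.2]
grip_width: 0.0432
grip_force: 0.0
time: 45.1
position: [0.6331, -0.1214, 0.1099]
tool_rot: [1.0, -0.001, -0.001, -0.001]
ft_force: [-0.5, 0.1, -0.3]
grip_width: 0.0432
grip_force: 0.0
post [ 0.6349 -0.1169] iou 0.83 shift [ 2.8 -2.9 75.9]
```

```bash
python3 -m jog '{"dp":[[1,-3,30],[1,-3,60],[1,-3,75],[1,-3,75],[1,-3,75],[1,-3,75],[1,-3,75],[1,-3,75],[1,-3,75],[1,-3,75],[1,-3,65],[1,-3,48]],"delta_rot":[[0,0,0],[0,0,0],[0,0,0],[0,0,0],[0,0,0],[0,0,0],[0,0,0],[0,0,0],[0,0,0],[0,0,0],[0,0,0],[0,0,0]],"gripper":[0,0,0,0,-1,-1,-1,-1,-1,-1,-1,-1]}' 25; python3 -c "
from h import *
print(to([.465,.074,.063]))"
```

```text
time: 46.35
position: [0.6333, -0.1169, 0.0626]
tool_rot: [1.0, -0.0, -0.002, -0.001]
ft_force: [1.7, 0.8, -0.8]
grip_width: 0.0174
grip_force: 25.0
[-168.3 -190.9    0.5]
```

```bash
python3 -m jog '{"dp":[[-22,-25,-1],[-44,-50,-1],[-66,-75,-1],[-88,-100,-1],[-110,-125,-1],[-132,-150,-1],[-154,-175,-1],[-168,-191,-1],[-168,-191,-1],[-168,-191,-1]],"delta_rot":[[0,0,0],[0,0,0],[0,0,0],[0,0,0],[0,0,0],[0,0,0],[0,0,0],[0,0,0],[0,0,0],[0,0,0]],"gripper":[-1,-1,-1,-1,-1,-1,-1,-1,-1,-1]}'; python3 -c "
from h import *
print(to([.465,.074,.0282]))"
```

```text
time: 47.35
position: [0.4675, 0.0737, 0.0649]
tool_rot: [1.0, 0.0, 0.001, 0.0]
ft_force: [-0.1, -0.1, -1.1]
grip_width: 0.0174
grip_force: 25.0
[-2.6 -0.3 36.7]
```

Next I'll lower and release it, then back off to a viewing pose with the tray ahead of the gripper.

```bash
python3 -m jog '{"dp":[[-2,0,15],[-2,0,28],[-2,0,34],[-2,0,36],[-2,0,36],[-2,0,36],[-2,0,36],[-2,0,36],[-2,0,10],[-2,0,-25],[-2,0,-60],[-2,0,-100]],"delta_rot":[[0,0,0],[0,0,0],[0,0,0],[0,0,0],[0,0,0],[0,0,0],[0,0,0],[0,0,0],[0,0,0],[0,0,0],[0,0,0],[0,0,0]],"gripper":[-1,-1,-1,-1,-1,0,0,0,0,0,0,0]}'
python3 -m jog '{"dp":[[0,-40,-40],[0,-80,-80],[0,-84,-130],[0,-84,-130],[0,-84,-130],[0,-84,-130]],"delta_rot":[[0,0,0],[0,0,0],[0,0,0],[0,0,0],[0,0,0],[0,0,0]],"gripper":[0,0,0,0,0,0]}'; python3 look.py w13.png; python3 - <<'E'
from h import *
c=cam("wrist"); im=cv2.imread("pics/w13.png")
t,_=snap("top","top1.png"); s=cv2.imread("pics/top1.png")
cv2.imwrite("pics/fin.png",np.hstack([cv2.resize(im,(400,300)),cv2.resize(s[120:330,150:430],(400,300))]))
for p in [(.466,.243),(.466,.158),(.465,.074)]: print(fitpost(c,im[:,:,::-1].copy(),p,.005))
E
```

```text
time: 48.55
position: [0.4643, 0.0735, 0.1652]
tool_rot: [1.0, -0.0, -0.001, -0.0]
ft_force: [0.3, 0.8, 0.2]
grip_width: 0.0434
grip_force: 0.0
time: 49.15
position: [0.4639, 0.1571, 0.2933]
tool_rot: [1.0, -0.0, -0.001, 0.0]
ft_force: [0.2, -0.7, -1.1]
grip_width: 0.043
grip_force: 0.0
tcp [0.4635 0.1569 0.2927] [ 3.141  -0.0015 -0.0066]
(array([0.463 , 0.2444]), np.float64(0.8445297504798465))
(array([0.4423, 0.1586]), np.float64(0.5665236051502146))
(array([0.4638, 0.0733]), np.float64(0.8))
```

View pics/fin.png

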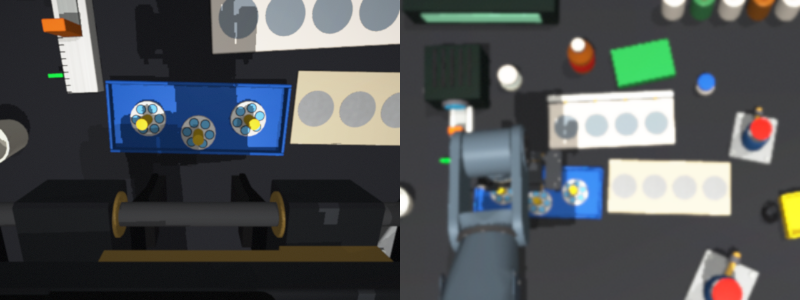

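The left half shows all three carriers in the tray at (148,118), (198,132) and (248,118). The middle one has been knocked about 25 mm towards the near wall. I'll measure it and set it back.

```bash
python3 - <<'E'
from h import *
c=cam("wrist"); im=cv2.imread("pics/w13.png"); r=im[:,:,::-1].copy()
for z in (.005,.01,.02): print(z,fitpost(c,r,(.440,.158),z))
h=cv2.cvtColor(im,cv2.COLOR_BGR2HSV); m=cv2.inRange(h,(85,50,130),(105,190,255))
n,l,s,ce=cv2.connectedComponentsWithStats(m)
for i in range(1,n):
    if s[i][4]>20 and 270<ce[i][0]<360: print(s[i][4],ce[i].round(1),p2w(c,*ce[i],.015)[:2])
E
```

```text
0.005 (array([0.438 , 0.1575]), np.float64(0.7777777777777778))
0.01 (array([0.4411, 0.1575]), np.float64(0.7615062761506276))
0.02 (array([0.4412, 0.1586]), np.float64(0.7165354330708661))
81 [309.7 195.3] [0.4584 0.1657]
103 [328.1 198.8] [0.4546 0.1462]
100 [334.9 215.2] [0.4367 0.1387]
41 [325.8 230.8] [0.4193 0.1485]
```

```bash
python3 -m jog '{"dp":[[-25,0,40],[-25,0,80],[-25,0,120],[-25,0,160],[-25,0,183],[-25,0,183],[-25,0,183],[-25,0,183]],"delta_rot":[[0,0,0],[0,0,0],[0,0,0],[0,0,0],[0,0,0],[0,0,0],[0,0,0],[0,0,0]],"gripper":[0,0,0,0,0,0,0,0]}'; python3 fp.py .438 .1575 .005
```

```text
time: 50.05
position: [0.4406, 0.1575, 0.1123]
tool_rot: [1.0, -0.0, 0.001, -0.0]
ft_force: [-0.0, 0.4, -0.9]
grip_width: 0.0437
grip_force: 0.0
post [0.4397 0.1582] iou 0.83 shift [-1.3 -0.6 85.6]
```

```bash
python3 -m jog '{"dp":[[-1,0,30],[-1,0,60],[-1,0,83],[-1,0,83],[-1,0,83],[-1,0,83],[-1,0,83],[-1,0,83],[-1,0,83],[-1,0,83],[-1,0,76],[-1,0,70]],"delta_rot":[[0,0,0],[0,0,0],[0,0,0],[0,0,0],[0,0,0],[0,0,0],[0,0,0],[0,0,0],[0,0,0],[0,0,0],[0,0,0],[0,0,0]],"gripper":[0,0,0,0,-1,-1,-1,-1,-1,-1,-1,-1]}' 25
python3 -m jog '{"dp":[[10,0,0],[20,0,0],[26,0,0],[26,0,0],[26,0,8],[26,0,13],[26,0,13],[26,0,13]],"delta_rot":[[0,0,0],[0,0,0],[0,0,0],[0,0,0],[0,0,0],[0,0,0],[0,0,0],[0,0,0]],"gripper":[-1,-1,-1,-1,-1,-1,-1,-1]}'
python3 -c "
from h import *
print(to([.465,.158,.0285]))"
```

```text
time: 51.3
position: [0.4393, 0.1576, 0.042]
tool_rot: [1.0, -0.0, 0.0, -0.0]
ft_force: [-0.1, 0.3, -1.3]
grip_width: 0.0173
grip_force: 25.0
time: 52.1
position: [0.4643, 0.1575, 0.0285]
tool_rot: [1.0, 0.0, -0.0, 0.0]
ft_force: [-0.5, -1.2, 4.8]
grip_width: 0.0172
grip_force: 25.0
[ 0.7 -0.5  0. ]
```

```bash
python3 -m jog '{"dp":[[0,0,0],[0,0,0],[0,0,0],[0,0,-20],[0,0,-60],[0,0,-110],[0,0,-160],[0,0,-210],[0,0,-260],[0,0,-260],[0,0,-260]],"delta_rot":[[0,0,0],[0,0,0],[0,0,0],[0,0,0],[0,0,0],[0,0,0],[0,0,0],[0,0,0],[0,0,0],[0,0,0],[0,0,0]],"gripper":[0,0,0,0,0,0,0,0,0,0,0]}'; python3 look.py w14.png net; python3 - <<'E'
from h import *
c=cam("wrist"); im=cv2.imread("pics/w14.png")[:,:,::-1].copy()
for p in [(.463,.243),(.464,.158),(.464,.074)]: print(fitpost(c,im,p,.005))
E
```

```text
time: 53.2
position: [0.465, 0.1577, 0.2895]
tool_rot: [1.0, -0.0, 0.001, -0.0]
ft_force: [-0.4, 0.6, -0.1]
grip_width: 0.0434
grip_force: 0.0
tcp [0.4639 0.1575 0.2879] [ 3.1414 -0.0003 -0.0024]
carrier0 0.97 [372, 166, 428, 224] [0.4946 0.1038] [0.4345 0.0432]
carrier0 0.96 [291, 163, 347, 220] [0.4972 0.1844] [0.4388 0.127 ]
carrier0 0.57 [210, 164, 266, 218] [0.4963 0.2652] [0.4407 0.2115]
mat 0.93 [461, 116, 639, 235] [0.5421 0.0105] [ 0.4149 -0.1995]
board 0.6 [337, 0, 640, 86] [0.648  0.1395] [ 0.5709 -0.1615]
tray 0.64 [168, 133, 468, 254] [0.5263 0.3082] [ 0.3985 -0.0049]
tray 0.37 [69, 0, 130, 64] [0.6461 0.3879] [0.5902 0.3379]
pump 0.85 [602, 361, 635, 411] [ 0.2855 -0.1511] [ 0.2223 -0.2001]
lamp 0.96 [66, 0, 163, 152] [0.6438 0.3859] [0.5077 0.3113]
shutter 0.87 [68, 0, 130, 63] [0.6383 0.3728] [0.5875 0.3254]
mark 0.57 [78, 117, 102, 128] [0.5418 0.4009] [0.5309 0.3783]
(array([0.4625, 0.244 ]), np.float64(0.8455743879472694))
(array([0.4634, 0.1573]), np.float64(0.7733333333333333))
(array([0.4634, 0.0746]), np.float64(0.7815442561205274))
```

```bash
python3 -c "
from rig import robot
print(robot.hand_in())"
```

```text
the job is handed in; nothing more can be done
None
```

I handed the job in with all three carriers upright on the tray floor, the pump pressed to its stop three times and the shutter pulled to its mark, held over 2 s and home again; one carrier got knocked aside in the tray and I set it back.

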